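# Weigh the thin ballast plate

## Robot

A 6-joint arm with a two-finger parallel gripper is mounted at the origin on the work surface. World frame = base frame: x ahead of the robot, y to its left, z up, the work surface at z = 0. Lengths are in m, angles in rad, forces in N, time in s.
With the tool pointing down it reaches from about 0.275 to 0.725 m from the base axis. Payload 15.9 kg.
Tool frame: the origin (TCP) lies midway between the tips of the shut fingers; the grasp point (between the pads) lies 19 mm behind it (pinch_z is the distance from the TCP to the grasp point, in m); z points along the fingers, y is the direction in which the jaws open and shut (so a half turn about z gives the same grasp; the last joint's range is limited). The gripper opens to 85 mm and grips with 20 to 120 N. Pads are 22 mm wide; open, the fingers measure 114 mm over their backs; the gripper's body (76 mm by 85 mm) begins 54 mm behind the grasp point. The pads swing forward as they close: fully open they stand 13 mm farther back than shut.
Start: joints at [1.109, 0.213, -0.034, 1.323, 0, 1.571], TCP at [0.223, 0.448, 0.231] pointing down, gripper open.
Joint ranges: [-2.98, 2.98], [-0.74, 1.72], [-1.14, 1.35], [-2.1, 2.04], [-1.57, 1.44], [-3.14, 3.14]. Speed limits (rad/s): [1.89, 1.89, 2.39, 2.57, 3.14, 3.14].

## Interface

Orientations are given as a unit quaternion [w, x, y, z].
In Python, from bench import * gives the robot as it stands.
- The arm moves only by the shell command python3 -m handwheel 'ROWS' [FORCE]. ROWS is a JSON object of lists of equal length, an entry for each row: "dp": the shift along the world's x, y, z in mm, a list of three; "twist": the turn, a rotation vector about the world's x, y, z in rad, a list of three; "grip": the finger opening in mm, from 0 to 85.4. In form: {"dp": [[tx, ty, tz], ...], "twist": [[rx, ry, rz], ...], "grip": [grip, ...]}. A call has 1 to 10 rows; each row is the pose to reach, as a shift and turn from the pose measured when the call began; what a row does not reach only later rows make up. A row lasts 1/10 s, in which the tool goes at most 50 mm and 8.59 degrees, less where a joint would pass 70% of its speed; a pose out of reach is approached as far as the arm can. A call with a gripper value outside its range is refused whole. The fingers move at their own pace and stop on an object; FORCE is the grip in N (left out, the last holds). Time passes only in rows, so rows that repeat a pose let the fingers close. It gives the time, the measured TCP pose, the force and the opening at its end, in the units of the state.
- read_state(): the state, without advancing time (a new reading comes with each control period).
- read_camera(name): name is "scene" or "top" or "wrist"; returns a dict with "img" (420x560x3 uint8, blue, green, red), "fx", "fy", "cx", "cy" (pixels), "dist_coeffs" ([k1, k2, p1, p2, k3] as OpenCV has them; the pictures are not rectified), "extrinsics" (4x4, takes a point from camera to world coordinates); the wrist camera has in their place "mount" (4x4, takes a point from camera to tool coordinates, whose origin is the TCP and whose axes are the flange's). Camera axes: x right, y down, z forward; pixel columns grow to the right and rows downward; lengths in m; the calibration is good to about 2 mm. A picture is of the moment at which its call begins: read the wrist's pose just before it. There is no depth.
- sign_off(): hands the job in, once; it reports no verdict.
The state is a dict: "clock": time; "joints": joint angles; "dq": joint speeds; "effort": joint torques, N m; "eef_pos": TCP position; "orientation": TCP orientation; "ft_force": force on the tool from outside, world axes, zero at the start; "wrist_torque": the same for the moment, N m; "width": finger opening in m.
Only numpy, scipy, OpenCV 4.12 (cv2) and the standard library are available. Lean on these libraries where they do the work, as an engineer would, in place of code of your own. Each camera call takes 0.05 s, during which the arm holds its last target. There are 200 camera calls.

## Task

Press lightly on the thin brass ballast plate and slide it along its white deck until about a third of its length hangs out over the deck's open end, the rest still lying on the deck; then grip the overhanging end, lift the plate off and lay it gently, flat and centred, on the round pan of the scale, and let go. The white deck is brittle, so never press hard on it, and leave the other things on the bench where they are.

Things in the scene. Friction and masses are not known exactly. Their poses are not given: they have to be found in the camera images.
- plate_center (a point): Centre (half-way up) of the loose brass ballast plate, a plain rectangle 90 mm long (x axis) x 54 mm wide (y axis) x 3 mm thick, 105 to 155 g. It lies on the white deck between the red rails, within 3 degrees of the stand's axes, and slides if pressed lightly (5 to 10 N) near its middle and dragged.
- stand: Fixed grey parts stand; origin at bench height under it; x points from the deck's open end to its closed end. On the deck are red rails 4 mm high: along both sides, inner faces at y = +-31 mm, x = -48 to +79 mm; across the closed end, inner face at x = +71 mm. Under the deck's open end 50 mm of height is free from x = -65 mm outwards, but for a foot plate 10 mm high.
- deck_middle (a point): Middle of the sloping line: point at stand x = +16 mm on the upper face of the brittle white deck, 70 mm above the bench. Deck: 165 x 130 x 8 mm, x = -85 to +80 mm. It cracks above 25 N. It slopes along x by up to 2.5 degrees either way about the cross line through this point; the slope is not reported, differs every time and does not give under light pressing.
- stand_edge (a point): Middle of the deck's open end, upper edge, at stand x = -85 mm, as if the deck were level: the slope puts the true edge up to 4.5 mm higher or lower than this point. Axes as the stand's (-x points outwards).
- scale: Fixed black weighing scale, 130 mm (x) by 110 mm (y) by 30 mm high; origin under the centre of its black body.
- pan (a point): Centre of the upper face of the scale's round steel pan: 46 mm in diameter, 5 mm thick, 70 mm above the bench, on a stem 20 mm thick that stands on the black body (top 30 mm above the bench). It lies 15 mm along +x from the scale's origin. The pan does not sink.
- pack_a: Bystander: silver battery pack, 96 x 47 x 25 mm, loose; origin under its centre, long side along x.
- pack_b: Bystander: second silver battery pack, as the first.
- truing_block: Bystander: blue plastic tyre truing block, 80 x 50 x 42 mm, loose; origin under its centre, long side along x.
- reamer: Bystander: orange body reamer lying down, 118 mm long, 26 mm thick; origin under the joint of handle (-x) and steel cone (+x).
Mind the look-alikes: they are no part of the job. Of the things that look like the part that bears plate_center, the largest one is meant.

How it is judged:
On the way, in this order (a step that is already met when the one before it is completed fails the run):
1. the plate lies on the deck, its end hanging at least 20 mm out over the open end (x of plate_center in the frame of stand between -0.086 and -0.06 m and contact force between plate and stand above 0.3 N and angle between plate_center's own z axis and vertical below 0.09 rad), for 0.2 s.
2. the plate is held in the fingers, clear of the deck (contact force between plate and the fingers above 2 N and contact force between plate and stand below 0.05 N and height (world z) of plate_center above 0.085 m), for 0.2 s.
At the end, for the whole second after the job is handed in: The plate rests flat on the scale's pan (within 0.08 rad of level), its centre within 12 mm of the pan's centre, at rest and let go (horizontal distance between plate_center and pan below 0.012 m and z of plate_center in the frame of pan between -0.002 and 0.006 m and angle between plate_center's own z axis and vertical below 0.08 rad and linear speed of plate below 0.01 m/s); the robot touches nothing.
It fails at once if the brittle deck is pressed with more than 25 N, through the plate or directly (contact force between any of plate, the fingers, the arm and stand above 25 N).
It fails at once if the plate is dropped or pressed hard (over 25 N) on the scale (contact force between plate and scale above 25 N).
It fails at once if a bystander is moved more than 15 mm (distance of any of pack_a, pack_b, truing_block, reamer from where it was at the start of the episode above 0.015 m).
It also fails if it takes over 72 s, if anything falls off the work surface, if the arm or the gripper's body presses on something with over 40 N, if the wrist force passes 120 N, or if a joint passes its speed limit or range.

## Working session

There is one attempt and no reset: what is moved stays moved. The work goes in short steps, Python scripts to look and compute and a shell command to move; the robot and the scene stay as the last step left them, time stands still between calls to the robot, and variables do not carry over. Pictures are saved under pics/ and viewed, about 8 in all and at most 12, crops included, and the job is handed in when it is done.

```bash
mkdir -p pics; python3 - <<'E'
from bench import *
import cv2,numpy as np
s=read_state();print({k:np.round(v,3).tolist() for k,v in s.items()})
for n in("top","scene"):
    c=read_camera(n);cv2.imwrite(f"pics/{n}0.png",c["img"])
    print(n,c["fx"],c["fy"],c["cx"],c["cy"],np.round(c["dist_coeffs"],4),np.round(c["extrinsics"],4).tolist())
c=read_camera("wrist");print(np.round(c["mount"],4).tolist(),c["fx"]);cv2.imwrite("pics/wrist0.png",c["img"])
E
```

```text
{'clock': 0.0, 'joints': [1.109, 0.213, -0.035, 1.323, 0.0, 1.571], 'dq': [-0.001, 0.002, -0.0, -0.0, 0.001, -0.001], 'effort': [0.0, -68.617, 48.712, 0.017, 0.0, 0.0], 'eef_pos': [0.223, 0.447, 0.231], 'orientation': [-0.0, 0.229, 0.973, -0.001], 'ft_force': [0.468, -0.176, -0.506], 'wrist_torque': [-0.019, 0.03, -0.018], 'width': 0.085}
top 431.7521289545849 431.7521289545849 280.736284432289 206.99309108168552 [-0.1098  0.      0.      0.      0.    ] [[0.0248, -0.9937, 0.1092, 0.4973], [-0.9994, -0.0221, 0.0262, -0.0772], [-0.0236, -0.1098, -0.9937, 0.9267], [0.0, 0.0, 0.0, 1.0]]
scene 538.180295422682 538.180295422682 277.46044326498435 203.8223308286991 [-0.0908  0.      0.      0.      0.    ] [[0.8532, 0.4396, -0.2807, 0.9346], [0.5215, -0.7272, 0.4463, -0.6264], [-0.0079, -0.5272, -0.8497, 1.0998], [0.0, 0.0, 0.0, 1.0]]
[[-0.0001, -0.9547, -0.2977, 0.0749], [1.0, -0.0001, 0.0001, 0.0005], [-0.0002, -0.2977, 0.9547, -0.142], [0.0, 0.0, 0.0, 1.0]] 310.74129540464446
```

View pics/top0.png

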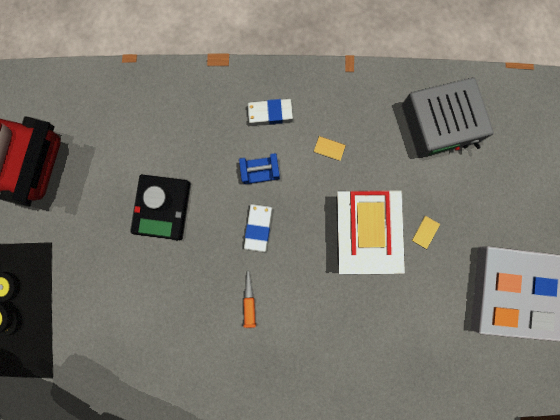

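View pics/scene0.png

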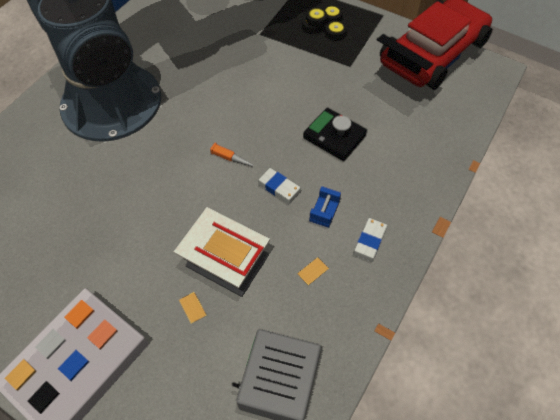

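The top view shows the deck at about (371,232), with the red cross rail at its upper end. So the open end faces the robot, near row 273. The large plate is at (371,225) and the pan at (154,197). The small yellow plates at (329,148) and (427,232) are the look-alikes. In the scene view the deck is at (222,248), the plate at (228,248) and the pan at (342,124).

```bash
cat > h.py <<'E'
from bench import *
import cv2,numpy as np
def rays(c,p):
    K=np.array([[c["fx"],0,c["cx"]],[0,c["fy"],c["cy"]],[0,0,1]])
    u=cv2.undistortPoints(np.float64(p).reshape(-1,1,2),K,np.array(c["dist_coeffs"],float)).reshape(-1,2)
    E=np.array(c["extrinsics"]) if "extrinsics" in c else c["E"]
    return E[:3,3],np.c_[u,np.ones(len(u))]@E[:3,:3].T
def plane(c,p,z):
    o,d=rays(c,p);return o+d*((z-o[2])/d[:,2])[:,None]
def tri(c1,p1,c2,p2):
    o1,d1=rays(c1,p1);o2,d2=rays(c2,p2);out=[]
    for a,b in zip(d1,d2):
        t=np.linalg.lstsq(np.c_[a,-b],o2-o1,rcond=None)[0];P,Q=o1+a*t[0],o2+b*t[1]
        out.append([*(P+Q)/2,np.linalg.norm(P-Q)])
    return np.array(out)
def masks(img):
    h=cv2.cvtColor(img,cv2.COLOR_BGR2HSV);H,S,V=cv2.split(h)
    return dict(yellow=((H>12)&(H<35)&(S>110)&(V>90)).astype(np.uint8),
      white=((S<50)&(V>175)).astype(np.uint8),red=(((H<8)|(H>172))&(S>150)&(V>80)).astype(np.uint8),
      black=(V<40).astype(np.uint8))
def near(m,p):
    cs=[k for k in cv2.findContours(m,cv2.RETR_EXTERNAL,cv2.CHAIN_APPROX_NONE)[0] if cv2.contourArea(k)>60]
    return max(cs,key=lambda k:cv2.pointPolygonTest(k,p,True))
def quad(k):
    k=cv2.convexHull(k);return cv2.approxPolyN(k,4).reshape(-1,2).astype(float)
E
python3 - <<'E'
from h import *
T,S=read_camera("top"),read_camera("scene")
r={}
for c,n,pp,pd,pn in((T,"top",(371,225),(371,232),(154,197)),(S,"scene",(228,248),(222,248),(342,124))):
    m=masks(c["img"])
    d=near(m["white"]|m["red"]|m["yellow"],pd);k=near(m["yellow"],pp)
    mm=np.median(c["img"][pn[1]-2:pn[1]+3,pn[0]-2:pn[0]+3],axis=(0,1));print(n,"pan bgr",mm)
    pan=near((c["img"].min(2)>0.6*mm.min()).astype(np.uint8),pn) if n=="top" else near((c["img"].min(2)>110).astype(np.uint8),pn)
    e=cv2.fitEllipse(pan);print("pan ellipse",np.round(e[0],1),np.round(e[1],1),plane(c,[e[0]],.07)[0].round(4))
    for nm,kk,z,L in(("deck",d,.07,None),("plate",k,.073,None)):
        P=plane(c,kk.reshape(-1,2),z)[:,:2].astype(np.float32)
        b=cv2.minAreaRect(P*1000);q=quad(kk);Q=plane(c,q,z)
        print(nm,"rect",np.round(b[0],1),np.round(b[1],1),round(b[2],2),"quad",q.tolist(),Q[:,:2].round(3).tolist())
        i=np.argsort(np.arctan2(*(Q[:,:2]-Q[:,:2].mean(0)).T));r[n,nm]=q[i]
    r[n,"pan"]=np.array([e[0]])
for nm in("deck","plate","pan"): print(nm,tri(T,r["top",nm],S,r["scene",nm]).round(4).tolist())
E
```

```text
top pan bgr [167. 173. 172.]
pan ellipse [306.9 197.4] [476.4 617.5] [ 0.6118 -0.1065  0.07  ]
deck rect [ 546.  -234.5] [163.4 130.1] 1.33 quad [[401.0, 191.0], [404.0, 273.0], [338.0, 273.0], [338.0, 191.0]] [[0.629, -0.296], [0.466, -0.301], [0.463, -0.171], [0.626, -0.169]]
plate rect [ 559.9 -234.2] [87.3 53.8] 2.28 quad [[384.0, 203.0], [384.0, 246.0], [358.0, 247.0], [357.0, 203.0]] [[0.604, -0.26], [0.518, -0.26], [0.515, -0.209], [0.602, -0.206]]
scene pan bgr [149. 156. 156.]
pan ellipse [273.7 243.9] [366.6 586.2] [ 0.6405 -0.1764  0.07  ]
deck rect [ 545.2 -236.5] [163.8 128.6] 1.63 quad [[269.0, 238.0], [238.0, 286.0], [173.0, 251.0], [207.0, 207.0]] [[0.624, -0.169], [0.629, -0.298], [0.465, -0.303], [0.463, -0.175]]
plate rect [ 560.2 -237.2] [88.7 53. ] 1.89 quad [[251.0, 247.0], [238.0, 267.0], [203.0, 248.0], [216.0, 229.0]] [[0.604, -0.209], [0.606, -0.263], [0.517, -0.265], [0.514, -0.212]]
deck [[0.4649, -0.3023, 0.0685, 0.0022], [0.4621, -0.1719, 0.0653, 0.0027], [0.6253, -0.1691, 0.0709, 0.002], [0.6288, -0.2966, 0.0678, 0.0017]]
plate [[0.5169, -0.2624, 0.0692, 0.0036], [0.5142, -0.2101, 0.0705, 0.0026], [0.6027, -0.2073, 0.0688, 0.0008], [0.6043, -0.2613, 0.0683, 0.0002]]
pan [[0.6174, -0.1186, -0.0424, 0.025]]
```

```bash
python3 -m handwheel '{"dp":[[343,-682,0],[343,-682,0],[343,-682,0],[343,-682,0],[343,-682,0],[343,-682,0],[343,-682,0],[343,-682,0],[343,-682,0],[343,-682,0]],"twist":[[0,0,0.487],[0,0,0.487],[0,0,0.487],[0,0,0.487],[0,0,0.487],[0,0,0.487],[0,0,0.487],[0,0,0.487],[0,0,0.487],[0,0,0.487]],"grip":[0,0,0,0,0,0,0,0,0,0]}' 30
python3 - <<'E'
from h import *
T=read_camera("top");S=read_camera("scene")
for c,p in((T,(154,197)),(S,(342,124))):
    im=c["img"];x,y=p;w=im[y-18:y+19,x-18:x+19]
    g=cv2.resize(w,None,fx=8,fy=8,interpolation=cv2.INTER_CUBIC)
    m=(g.min(2)>115).astype(np.uint8)
    k=near(m,(148,148));e=cv2.fitEllipse(cv2.convexHull(k));q=(np.array(e[0])+.5)/8-.5+[x-18,y-18]
    print(q,np.array(e[1])/8,plane(c,[q],.07)[0])
    b=near(masks(im)["black"],p); 
E
```

```text
clock: 1.25
eef_pos: [0.4416, 0.0118, 0.2314]
orientation: [0.0, -0.013, 1.0, -0.0]
ft_force: [1.4, 0.3, -0.3]
width: 0.0001
[153.66246223 196.81504631] [21.45476913 22.40586662] [0.6065173  0.20461844 0.07      ]
[341.76913834 121.70702362] [15.54662514 18.01152039] [0.60604469 0.20308546 0.07      ]
```

```bash
python3 -m handwheel '{"dp":[[124,-247,0],[124,-247,0],[124,-247,0],[124,-247,0],[124,-247,0],[124,-247,0],[124,-247,-100],[124,-247,-130],[124,-247,-130],[124,-247,-130]],"twist":[[0,0,0],[0,0,0],[0,0,0],[0,0,0],[0,0,0],[0,0,0],[0,0,0],[0,0,0],[0,0,0],[0,0,0]],"grip":[0,0,0,0,0,0,0,0,0,0]}'
python3 - <<'E'
from h import *
s=read_state();print(s["eef_pos"],s["ft_force"])
cv2.imwrite("pics/w1.png",np.hstack([read_camera("wrist")["img"]]))
E
```

```text
clock: 2.35
eef_pos: [0.5642, -0.2362, 0.0967]
orientation: [-0.003, -0.01, 1.0, 0.001]
ft_force: [0.4, -0.2, -0.1]
width: 0.0002
[ 0.56416569 -0.23624082  0.09665878] [ 0.43090976 -0.18344802 -0.09793485]
```

View pics/w1.png

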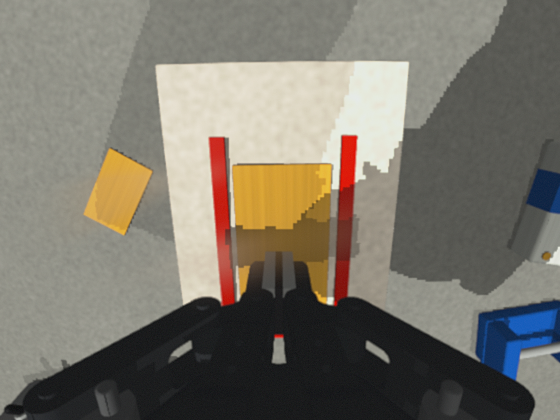

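The wrist view shows the plate between the rails, its near edge at row 164 and the deck's open edge at row 63. The shut fingers are over the plate.

```bash
python3 -m handwheel '{"dp":[[2,0.5,-15],[2,0.5,-20],[2,0.5,-20]],"twist":[[0,0,0],[0,0,0],[0,0,0]],"grip":[0,0,0]}' | grep -E "eef|ft"
python3 -m handwheel '{"dp":[[0,0,-1],[0,0,-1]],"twist":[[0,0,0],[0,0,0]],"grip":[0,0]}'| grep -E "eef|ft"
python3 -m handwheel '{"dp":[[0,0,-0.7],[0,0,-0.7]],"twist":[[0,0,0],[0,0,0]],"grip":[0,0]}'| grep -E "eef|ft"
```

```text
eef_pos: [0.5682, -0.2363, 0.081]
ft_force: [0.3, 0.4, 0.5]
eef_pos: [0.5688, -0.2365, 0.0812]
ft_force: [0.3, 0.4, -1.1]
eef_pos: [0.569, -0.2367, 0.0809]
ft_force: [0.5, -0.4, 0.3]
```

```bash
python3 -m handwheel '{"dp":[[-3,1,-3],[-3,1,-3],[-3,1,-3],[-3,1,-3],[-3,1,-3]],"twist":[[0,0,0],[0,0,0],[0,0,0],[0,0,0],[0,0,0]],"grip":[0,0,0,0,0]}' | grep -E "eef|ft"
python3 - <<'E'
from h import *
for i in range(4):
    s=read_state();print(s["eef_pos"].round(4) if hasattr(s["eef_pos"],'round') else s["eef_pos"],s["ft_force"],s["clock"]);read_camera("wrist")
E
```

```text
eef_pos: [0.566, -0.2357, 0.078]
ft_force: [0.0, 0.6, -0.5]
[ 0.566  -0.2357  0.078 ] [ 0.01804058  0.62358147 -0.49708173] 3.6
[ 0.566  -0.2357  0.0779] [0.08034143 0.01898689 0.19393668] 3.65
[ 0.566  -0.2357  0.078 ] [-0.1725365  -1.03427926 -0.67864972] 3.7
[ 0.566  -0.2357  0.078 ] [-0.86083324  0.41771525 -0.02855804] 3.75
```

```bash
for i in 1; do python3 -m handwheel '{"dp":[[0,0,-2],[0,0,-2],[0,0,-2],[0,0,-2]],"twist":[[0,0,0],[0,0,0],[0,0,0],[0,0,0]],"grip":[0,0,0,0]}' | grep -E "eef|ft"
python3 -m handwheel '{"dp":[[0,0,-1],[0,0,-1],[0,0,-1],[0,0,-1]],"twist":[[0,0,0],[0,0,0],[0,0,0],[0,0,0]],"grip":[0,0,0,0]}' | grep -E "eef|ft"; done
```

```text
eef_pos: [0.5661, -0.2357, 0.076]
ft_force: [-0.4, 0.2, 0.8]
eef_pos: [0.566, -0.2357, 0.0749]
ft_force: [1.0, -0.2, 0.2]
```

```bash
python3 -m handwheel '{"dp":[[0,0,-0.7],[0,0,-0.7],[0,0,-0.7],[0,0,-0.7]],"twist":[[0,0,0],[0,0,0],[0,0,0],[0,0,0]],"grip":[0,0,0,0]}' | grep -E "eef|ft"
python3 -m handwheel '{"dp":[[0,0,-0.4],[0,0,-0.4],[0,0,-0.4]],"twist":[[0,0,0],[0,0,0],[0,0,0]],"grip":[0,0,0]}' | grep -E "eef|ft"
```

```text
eef_pos: [0.566, -0.2357, 0.0743]
ft_force: [-0.3, -0.0, 0.4]
eef_pos: [0.566, -0.2357, 0.0739]
ft_force: [-0.5, 0.8, -0.7]
```

```bash
python3 -m handwheel '{"dp":[[0,0,-0.4],[0,0,-0.4],[0,0,-0.4]],"twist":[[0,0,0],[0,0,0],[0,0,0]],"grip":[0,0,0]}' | grep -E "eef|ft"
```

```text
eef_pos: [0.566, -0.2357, 0.0735]
ft_force: [0.3, -0.7, 0.2]
```

```bash
python3 -m handwheel '{"dp":[[0,0,-0.4],[0,0,-0.4],[0,0,-0.4]],"twist":[[0,0,0],[0,0,0],[0,0,0]],"grip":[0,0,0]}' | grep -E "eef|ft"
```

```text
eef_pos: [0.5661, -0.2357, 0.0731]
ft_force: [-0.4, 0.3, 1.4]
```

```bash
python3 -m handwheel '{"dp":[[0,0,-0.3],[0,0,-0.3],[0,0,-0.3]],"twist":[[0,0,0],[0,0,0],[0,0,0]],"grip":[0,0,0]}' | grep -E "eef|ft"
```

```text
eef_pos: [0.5661, -0.2357, 0.073]
ft_force: [-1.6, 1.1, 6.1]
```

```bash
python3 -m handwheel '{"dp":[[-2,0,-0.35],[-4,-0.1,-0.35],[-6,-0.1,-0.35],[-6,-0.1,-0.35]],"twist":[[0,0,0],[0,0,0],[0,0,0],[0,0,0]],"grip":[0,0,0,0]}' | grep -E "eef|ft"
```

```text
eef_pos: [0.5602, -0.236, 0.0731]
ft_force: [-0.8, 0.2, 6.6]
```

```bash
python3 -m handwheel '{"dp":[[-3,-0.1,-0.35],[-6,-0.1,-0.3],[-9,-0.2,-0.3],[-9,-0.2,-0.3]],"twist":[[0,0,0],[0,0,0],[0,0,0],[0,0,0]],"grip":[0,0,0,0]}' | grep -E "eef|ft"
python3 - <<'E'
from h import *
T=read_camera("wrist");cv2.imwrite("pics/w2.png",T["img"])
a=cv2.imread("pics/w1.png")
for im in(a,T["img"]):
    k=masks(im)["yellow"][:,240:320];print(np.argmax(k,0)[::10])
T=read_camera("top");k=near(masks(T["img"])["yellow"],(365,245));print(cv2.minAreaRect(plane(T,k.reshape(-1,2),.073)[:,:2].astype(np.float32)*1000))
E
```

```text
eef_pos: [0.551, -0.2363, 0.0731]
ft_force: [-0.4, -0.5, 6.9]
[165 165 165 164 164 164 164 164]
[169 169 169 168 168 168 168 168]
((521.261474609375, -218.80296325683594), (39.39476776123047, 19.81437873840332), 0.46914729475975037)
```

```bash
cat >> h.py <<'E'
from scipy.spatial.transform import Rotation as R
def wcam():
    s=read_state();c=read_camera("wrist");q=np.array(s["orientation"]);M=np.eye(4)
    M[:3,:3]=R.from_quat([q[1],q[2],q[3],q[0]]).as_matrix();M[:3,3]=s["eef_pos"];c["E"]=M@np.array(c["mount"]);return c
def edges(c,z=.073,cols=range(245,320,5)):
    y=masks(c["img"])["yellow"]; w=c["img"].min(2)
    pe=[(u,np.argmax(y[:,u])-.5) for u in cols]
    P=plane(c,pe,z);d=np.polyfit(P[:,1]+.236,P[:,0],1)
    m=(w>130).astype(np.uint8); de=[(u,np.argmax(m[:,u]>0)-.5) for u in cols]; Q=plane(c,de,z-.003)
    return "plate edge x,slope",d[::-1].round(4),"deck edge x",np.median(Q[:,0]).round(4)
E
python3 - <<'E'
from h import *
c=wcam();print(edges(c))
y=masks(c["img"])["yellow"];k=near(y,(280,190));print(cv2.boundingRect(k))
E
```

```text
('plate edge x,slope', array([ 0.5008, -0.038 ]), 'deck edge x', np.float64(0.464))
(224, 168, 115, 137)
```

```bash
python3 -m handwheel '{"dp":[[-3,-0.1,-0.3],[-6,-0.1,-0.3],[-9,-0.2,-0.3],[-12,-0.3,-0.3],[-12,-0.3,-0.3]],"twist":[[0,0,0],[0,0,0],[0,0,0],[0,0,0],[0,0,0]],"grip":[0,0,0,0,0]}' | grep -E "eef|ft"
```

```text
eef_pos: [0.5389, -0.2368, 0.0732]
ft_force: [-1.7, 0.3, 7.0]
```

```bash
python3 -m handwheel '{"dp":[[-3,-0.1,-0.3],[-6,-0.1,-0.3],[-9,-0.2,-0.3],[-12,-0.3,-0.3],[-12,-0.3,-0.3]],"twist":[[0,0,0],[0,0,0],[0,0,0],[0,0,0],[0,0,0]],"grip":[0,0,0,0,0]}' | grep -E "eef|ft"
```

```text
eef_pos: [0.5268, -0.2372, 0.0733]
ft_force: [-0.6, 0.4, 7.4]
```

```bash
python3 -m handwheel '{"dp":[[-3,-0.1,-0.27],[-6,-0.1,-0.25],[-9,-0.2,-0.25],[-12,-0.3,-0.25],[-15,-0.3,-0.22],[-15,-0.3,-0.22]],"twist":[[0,0,0],[0,0,0],[0,0,0],[0,0,0],[0,0,0],[0,0,0]],"grip":[0,0,0,0,0,0]}' | grep -E "eef|ft"
python3 -c "
from h import *
print(edges(wcam()))"
```

```text
eef_pos: [0.5117, -0.2377, 0.0734]
ft_force: [-1.5, 0.3, 7.5]
('plate edge x,slope', array([ 0.4611, -0.0398]), 'deck edge x', np.float64(0.3915))
```

```bash
python3 -m handwheel '{"dp":[[-3,-0.1,-0.27],[-6,-0.1,-0.25],[-9,-0.2,-0.25],[-12,-0.3,-0.25],[-15,-0.3,-0.22],[-15,-0.3,-0.22]],"twist":[[0,0,0],[0,0,0],[0,0,0],[0,0,0],[0,0,0],[0,0,0]],"grip":[0,0,0,0,0,0]}' | grep -E "eef|ft"
```

```text
eef_pos: [0.4965, -0.2381, 0.0735]
ft_force: [-0.4, -0.4, 6.2]
```

```bash
python3 -m handwheel '{"dp":[[-3,-0.1,-0.27],[-6,-0.1,-0.25],[-9,-0.2,-0.25],[-12,-0.3,-0.25],[-14,-0.3,-0.22],[-14,-0.3,-0.22]],"twist":[[0,0,0],[0,0,0],[0,0,0],[0,0,0],[0,0,0],[0,0,0]],"grip":[0,0,0,0,0,0]}' | grep -E "eef|ft"
python3 -c "
from h import *
c=wcam();print(edges(c));cv2.imwrite('pics/w3.png',c['img'])"
```

```text
eef_pos: [0.4824, -0.2386, 0.0736]
ft_force: [-0.2, -0.1, 8.6]
('plate edge x,slope', array([ 0.4319, -0.0483]), 'deck edge x', np.float64(0.3622))
```

View pics/w3.png

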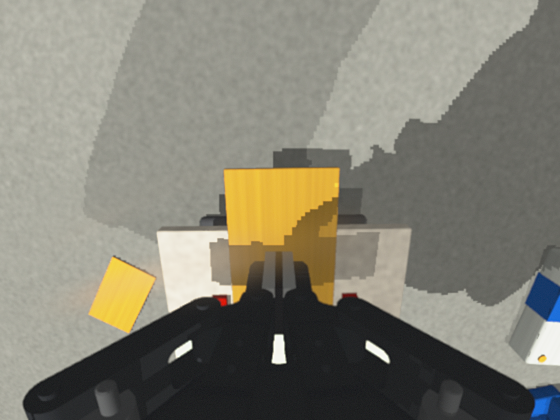

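The plate's front edge is at row 168, well past the deck edge at row 229. That is about 32 mm of overhang.

```bash
python3 -m handwheel '{"dp":[[0,0,0],[0,0,8],[0,0,55],[-10,0,55],[-36,0,55],[-36,0,55],[-36,0,55],[-36,0,55]],"twist":[[0,0,0],[0,0,0],[0,0,0],[0,0,0.02],[0,0,0.02],[0,0,0.02],[0,0,0.02],[0,0,0.02]],"grip":[0,0,0,85,85,85,85,85]}'
python3 - <<'E'
from h import *
c=wcam();m=masks(c["img"])["yellow"];cv2.imwrite("pics/w4.png",c["img"])
k=[k for k in cv2.findContours(m,0,1)[0] if cv2.contourArea(k)>2000]
for q in k: print(cv2.boundingRect(q))
T=read_camera("top");cv2.imwrite("pics/t4.png",T["img"][150:320,250:470].repeat(3,0).repeat(3,1))
S=read_camera("scene");k=near(masks(S["img"])["yellow"],(185,240));P=plane(S,k.reshape(-1,2),.0735)[:,:2]
print(cv2.minAreaRect(P.astype(np.float32)*1000))
E
```

```text
clock: 10.85
eef_pos: [0.4468, -0.2387, 0.1287]
orientation: [0.002, -0.019, 1.0, -0.002]
ft_force: [0.9, -0.5, 0.5]
width: 0.0724
(240, 206, 81, 114)
((484.95111083984375, -239.44830322265625), (72.50321960449219, 53.60888671875), 1.6768287420272827)
```

View pics/w4.png

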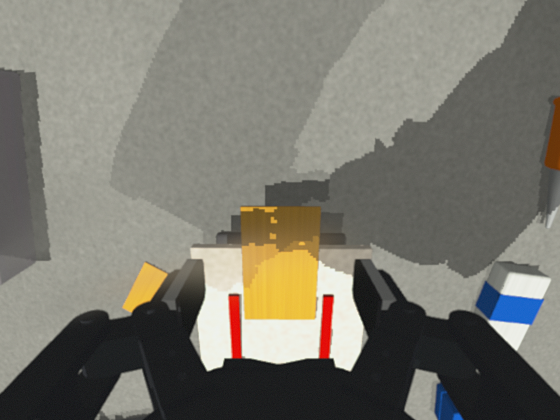

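Picture 5: the plate's front edge is at row 206, columns 241 to 321. Its back edge is at row 319, columns 244 to 316. The open fingers straddle it.

```bash
python3 - <<'E'
from h import *
c=wcam();m=masks(c["img"])["yellow"]
k=near(m,(280,260));q=quad(k);P=plane(c,q,.0735);print(q.tolist(),P.round(4).tolist())
b=cv2.minAreaRect(plane(c,k.reshape(-1,2),.0735)[:,:2].astype(np.float32)*1000);print(b)
print("deck edge",plane(c,[(200,243.5),(355,246)],.0705))
E
```

```text
[[321.0, 207.0], [315.0, 319.0], [244.0, 319.0], [240.0, 205.0]] [[0.4314, -0.2111, 0.0735], [0.5198, -0.2083, 0.0735], [0.522, -0.2619, 0.0735], [0.4321, -0.2648, 0.0735]]
((476.4023132324219, -236.64105224609375), (89.28703308105469, 53.66252899169922), 2.1153671741485596)
deck edge [[ 0.46249231 -0.29335686  0.0705    ]
 [ 0.45994817 -0.18439479  0.0705    ]]
```

```bash
python3 -m handwheel '{"dp":[[-1.3,1,0],[-1.3,1,-20],[-1.3,1,-40],[-1.3,1,-60],[-1.3,1,-75],[-1.3,1,-82],[-1.3,1,-82],[-1.3,1,-82],[-1.3,1,-82]],"twist":[[0,0,0],[0,0,0],[0,0,0],[0,0,0],[0,0,0],[0,0,0],[0,0,0],[0,0,0],[0,0,0]],"grip":[85,85,85,85,85,85,85,85,85]}' 60
python3 -c "
from h import *
c=wcam();cv2.imwrite('pics/w5.png',c['img'])"
```

```text
clock: 11.95
eef_pos: [0.4459, -0.2378, 0.0472]
orientation: [0.002, -0.019, 1.0, -0.002]
ft_force: [0.5, 0.2, -0.5]
width: 0.0849
```

View pics/w5.png

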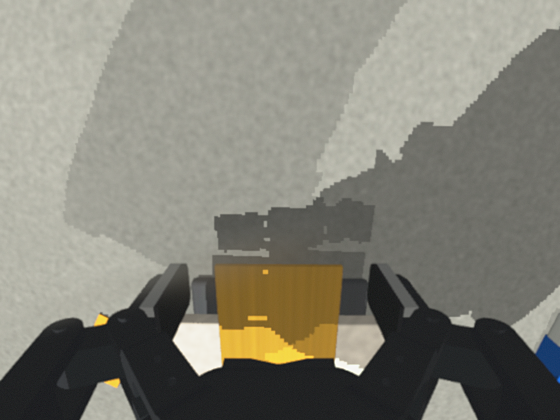

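Picture 6: the pads (rows 278–315) sit beside the overhang, between the plate's front edge (265) and the deck edge (~316). Next I close the fingers.

```bash
python3 -m handwheel '{"dp":[[0,0,0],[0,0,0],[0,0,0],[0,0,0],[0,0,0],[0,0,0],[0,0,0],[0,0,0]],"twist":[[0,0,0],[0,0,0],[0,0,0],[0,0,0],[0,0,0],[0,0,0],[0,0,0],[0,0,0]],"grip":[50,50,50,50,50,50,50,50]}' 60
```

```text
clock: 12.8
eef_pos: [0.4461, -0.2379, 0.0476]
orientation: [0.003, -0.019, 1.0, -0.002]
ft_force: [-1.8, -0.2, 6.1]
width: 0.0518
```

```bash
python3 -c "
from h import *
s=read_state();print(s['width'],s['ft_force'],s['wrist_torque'])
c=wcam();cv2.imwrite('pics/w6.png',c['img'][200:400,130:430].repeat(2,0).repeat(2,1))"
```

```text
0.051801540886811805 [-1.78452633 -0.2438787   6.10016314] [ 0.11186901  0.19041628 -0.06528013]
```

View pics/w6.png

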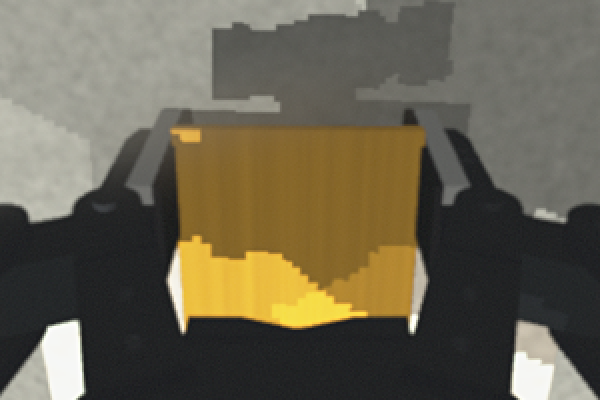

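Picture 7: both pads bear on the plate's side edges. Next I lift slowly.

```bash
python3 -m handwheel '{"dp":[[0,0,0.3],[0,0,1],[0,0,3],[0,0,6],[0,0,10],[0,0,15],[0,0,20],[0,0,20],[0,0,20]],"twist":[[0,0,0],[0,0,0],[0,0,0],[0,0,0],[0,0,0],[0,0,0],[0,0,0],[0,0,0],[0,0,0]],"grip":[40,40,40,40,40,40,40,40,40]}' 60
python3 -c "
from h import *
c=wcam();cv2.imwrite('pics/w7.png',c['img'][180:400,100:460].repeat(2,0).repeat(2,1))
a=read_camera('scene')['img'][170:320,120:320]
cv2.imwrite('pics/s7.png',np.hstack([cv2.resize(a,(400,300)),cv2.resize(c['img'],(400,300))]))"
```

```text
clock: 13.75
eef_pos: [0.4462, -0.238, 0.0677]
orientation: [0.003, -0.019, 1.0, -0.002]
ft_force: [0.2, 0.6, -1.4]
width: 0.0519
```

View pics/s7.png

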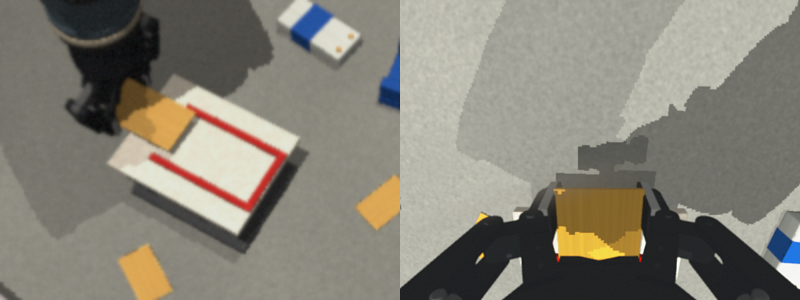

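Picture 8: the plate is held clear of the deck and looks level. Next I carry it to the scale.

```bash
python3 -m handwheel '{"dp":[[0,0,10],[0,0,25],[0,0,40],[5,10,42],[12,35,42],[20,65,42],[29,95,42],[38,125,42],[45,150,42],[50,165,42]],"twist":[[0,0,0],[0,0,0],[0,0,0],[0,0,0],[0,0,0],[0,0,0],[0,0,0],[0,0,0],[0,0,0],[0,0,0]],"grip":[40,40,40,40,40,40,40,40,40,40]}'
python3 -m handwheel '{"dp":[[8,25,0],[17,55,0],[26,85,0],[36,115,0],[46,145,0],[56,175,0],[66,205,0],[73,230,0],[78,245,0],[80,250,0]],"twist":[[0,0,0],[0,0,0],[0,0,0],[0,0,0],[0,0,0],[0,0,0],[0,0,0],[0,0,0],[0,0,0],[0,0,0]],"grip":[40,40,40,40,40,40,40,40,40,40]}'
```

```text
clock: 14.85
eef_pos: [0.4962, -0.0704, 0.1092]
orientation: [0.002, -0.02, 1.0, -0.002]
ft_force: [0.5, 0.1, -1.5]
width: 0.0518
clock: 15.85
eef_pos: [0.5761, 0.1811, 0.1088]
orientation: [0.002, -0.021, 1.0, -0.002]
ft_force: [-0.2, -0.6, -2.0]
width: 0.0519
```

```bash
python3 -m handwheel '{"dp":[[0,5,-5],[0,14,-15],[0,21.4,-25],[0,21.4,-30],[0,21.4,-30],[0,21.4,-30]],"twist":[[0,0,0],[0,0,0],[0,0,0],[0,0,0],[0,0,0],[0,0,0]],"grip":[40,40,40,40,40,40]}'
python3 - <<'E'
from h import *
T,S=read_camera("top"),read_camera("scene")
z=.103+.0015
for c,p in((T,(150,190)),(S,(355,120))):
    m=masks(c["img"])["yellow"];k=max([k for k in cv2.findContours(m,0,1)[0]],key=lambda k:cv2.pointPolygonTest(k,p,True))
    P=plane(c,k.reshape(-1,2),z)[:,:2].astype(np.float32);print(cv2.contourArea(k),quad(k).tolist(),plane(c,quad(k),z)[:,:2].round(4).tolist(),cv2.minAreaRect(P*1000))
cv2.imwrite("pics/ts8.png",np.hstack([cv2.resize(T["img"][150:250,90:220],(390,300)),cv2.resize(S["img"][60:180,270:400],(390,360))[:300]]))
E
```

```text
clock: 16.45
eef_pos: [0.5761, 0.2022, 0.0788]
orientation: [0.002, -0.021, 1.0, -0.002]
ft_force: [0.9, 0.1, -1.3]
width: 0.0518
544.5 [[163.0, 172.0], [163.0, 202.0], [137.0, 191.0], [137.0, 172.0]] [[0.6516, 0.1774], [0.5923, 0.174], [0.613, 0.2276], [0.6509, 0.2302]] ((622.5428466796875, 202.5870819091797), (57.43803787231445, 54.12395095825195), 0.8411387801170349)
396.5 [[365.0, 112.0], [354.0, 129.0], [330.0, 118.0], [343.0, 105.0]] [[0.6512, 0.2324], [0.6526, 0.1703], [0.5872, 0.1709], [0.5946, 0.2246]] ((620.2348022460938, 199.21273803710938), (65.56388092041016, 57.22235870361328), 0.7473040223121643)
```

View pics/ts8.png

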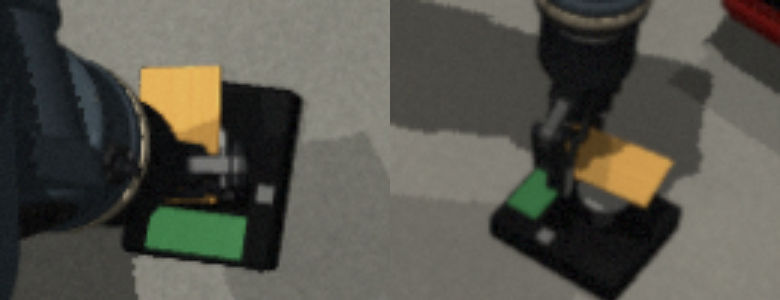

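Picture 9: the plate is over the pan, with its far edge at x=0.651 and its centre at about (0.6065, 0.203). The pan is at about (0.6063, 0.204).

```bash
python3 -m handwheel '{"dp":[[0,1,-5],[0,1,-12],[0,1,-18],[0,1,-24],[0,1,-28],[0,1,-28],[0,1,-28],[0,1,-28]],"twist":[[0,0,0],[0,0,0],[0,0,0],[0,0,0],[0,0,0],[0,0,0],[0,0,0],[0,0,0]],"grip":[40,40,40,40,40,40,40,40]}'|grep -E "eef|ft"
python3 -m handwheel '{"dp":[[0,0,-0.5],[0,0,-1],[0,0,-1.5],[0,0,-1.5]],"twist":[[0,0,0],[0,0,0],[0,0,0],[0,0,0]],"grip":[40,40,40,40]}'|grep -E "eef|ft"
```

```text
eef_pos: [0.5766, 0.2033, 0.0515]
ft_force: [0.7, -0.4, -0.6]
eef_pos: [0.5766, 0.2033, 0.05]
ft_force: [-0.2, 0.5, -1.1]
```

```bash
python3 -m handwheel '{"dp":[[0,0,-0.3],[0,0,-0.6],[0,0,-0.6],[0,0,-0.6]],"twist":[[0,0,0],[0,0,0],[0,0,0],[0,0,0]],"grip":[40,40,40,40]}'|grep -E "eef|ft"
```

```text
eef_pos: [0.5765, 0.2033, 0.0493]
ft_force: [-0.1, 0.2, -1.0]
```

```bash
python3 -m handwheel '{"dp":[[0,0,-0.3],[0,0,-0.7],[0,0,-0.7],[0,0,-0.7]],"twist":[[0,0,0],[0,0,0],[0,0,0],[0,0,0]],"grip":[40,40,40,40]}'|grep -E "eef|ft"
```

```text
eef_pos: [0.5765, 0.2033, 0.0486]
ft_force: [-0.5, 0.4, -1.1]
```

```bash
python3 -m handwheel '{"dp":[[0,0,-0.3],[0,0,-0.5],[0,0,-0.5],[0,0,-0.5]],"twist":[[0,0,0],[0,0,0],[0,0,0],[0,0,0]],"grip":[40,40,40,40]}'|grep -E "eef|ft"
```

```text
eef_pos: [0.5765, 0.2033, 0.0481]
ft_force: [-0.0, -0.4, -2.8]
```

```bash
python3 -m handwheel '{"dp":[[0,0,-0.3],[0,0,-0.4],[0,0,-0.4],[0,0,-0.4]],"twist":[[0,0,0],[0,0,0],[0,0,0],[0,0,0]],"grip":[40,40,40,40]}'|grep -E "eef|ft"
```

```text
eef_pos: [0.5765, 0.2033, 0.0477]
ft_force: [1.0, -0.8, -1.0]
```

```bash
python3 -m handwheel '{"dp":[[0,0,-0.3],[0,0,-0.4],[0,0,-0.4],[0,0,-0.4]],"twist":[[0,0,0],[0,0,0],[0,0,0],[0,0,0]],"grip":[40,40,40,40]}'|grep -E "eef|ft"
```

```text
eef_pos: [0.5766, 0.2033, 0.0474]
ft_force: [-0.0, 0.1, 0.1]
```

```bash
python3 -m handwheel '{"dp":[[0,0,-0.3],[0,0,-0.3],[0,0,-0.3]],"twist":[[0,0,0],[0,0,0],[0,0,0]],"grip":[40,40,40]}'|grep -E "eef|ft"
```

```text
eef_pos: [0.5766, 0.2034, 0.0473]
ft_force: [-1.8, -1.8, 4.4]
```

```bash
python3 -m handwheel '{"dp":[[0,0,-0.3],[0,0,-0.3],[0,0,-0.3]],"twist":[[0,0,0],[0,0,0],[0,0,0]],"grip":[40,40,40]}'|grep -E "eef|ft"
```

```text
eef_pos: [0.5766, 0.2034, 0.0472]
ft_force: [-2.5, -0.6, 6.8]
```

Contact on the pan at about 7 N. Next I release and back off upward.

```bash
python3 -m handwheel '{"dp":[[0,0,0],[0,0,0.1],[0,0,0.1],[0,0,0.1],[0,0,0.1],[0,0,0.1],[0,0,0.1],[0,0,0.1],[0,0,0.1],[0,0,0.1]],"twist":[[0,0,0],[0,0,0],[0,0,0],[0,0,0],[0,0,0],[0,0,0],[0,0,0],[0,0,0],[0,0,0],[0,0,0]],"grip":[50,54,58,64,72,80,85,85,85,85]}' 20
python3 -m handwheel '{"dp":[[0,0,10],[0,0,30],[0,0,60],[0,0,90],[-30,0,110],[-80,0,110],[-130,0,110],[-160,0,110],[-160,0,110],[-160,0,110]],"twist":[[0,0,0],[0,0,0],[0,0,0],[0,0,0],[0,0,0],[0,0,0],[0,0,0],[0,0,0],[0,0,0],[0,0,0]],"grip":[85,85,85,85,85,85,85,85,85,85]}'
python3 - <<'E'
from h import *
T,S=read_camera("top"),read_camera("scene");z=.073
for c,p in((T,(153,195)),(S,(345,122))):
    k=near(masks(c["img"])["yellow"],p);P=plane(c,k.reshape(-1,2),z)[:,:2].astype(np.float32);print(cv2.minAreaRect(P*1000))
cv2.imwrite("pics/ts9.png",np.hstack([cv2.resize(T["img"],(400,300)),cv2.resize(S["img"][60:180,270:430],(400,300))]))
E
```

```text
clock: 21.35
eef_pos: [0.5766, 0.2034, 0.0473]
orientation: [0.003, -0.021, 1.0, -0.002]
ft_force: [-0.3, -0.2, 0.5]
width: 0.085
clock: 22.35
eef_pos: [0.4167, 0.2036, 0.1584]
orientation: [0.004, -0.021, 1.0, -0.002]
ft_force: [1.1, -0.1, 0.4]
width: 0.0851
((607.144287109375, 204.26336669921875), (88.31291198730469, 55.07856750488281), 1.406414270401001)
((607.1759643554688, 199.4317626953125), (91.59823608398438, 55.06135940551758), 1.876501441001892)
```

View pics/ts9.png

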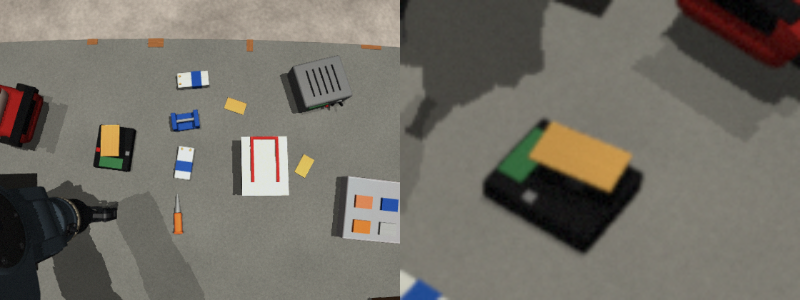

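Picture 10: the plate lies flat on the pan, the arm is clear, and the other things are where they were.

```bash
python3 -c "
from bench import *
sign_off()"
```

```text
the job is handed in; nothing more can be done
```

I slid the plate out over the open end, gripped it there, laid it on the pan, released it and handed the job in at about 22.5 s of the 72 s allowed. `sign_off()` gives no verdict, so this rests on my own checks.

- **Slide:** I pressed on the plate at 6–9 N, as read at the end of each step and well under the 25 N limit. It ended with 30–32 mm overhanging.
- **Grip and lift:** I gripped the overhang across its width at 60 N and lifted it clear of the deck. The plate looked level in the picture.
- **Placing:** I lowered it onto the pan in steps of 0.3–0.7 mm until about 7 N of contact, then opened the fingers and backed off.

**Last checks:**
- **Top camera:** it put the plate centre at (607.1, 204.3) mm and the pan centre at (606.5, 204.6) mm, under 1 mm apart.
- **Scene camera:** it disagreed, reading the plate's y as 199.4 mm against 203.1 mm for the pan. That is about 4 mm off in all and still inside the 12 mm allowed. I put it down to coarse pixels and camera calibration, and did not look further.
- **Flatness and bystanders:** the plate looked flat, the bystanders looked unmoved, and the arm was clear. I judged these by eye and did not measure them.
- **Finger width:** it read 51.8 mm on the 54 mm plate. The pictures showed both pads on its edges, so I carried on.

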